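Show the helper which orange goes on which dish

TASK

One orange has been left on the bare table and one of the three brass dishes stands empty: show your helper what to put where by pointing only, without touching or moving anything. First point down at the middle of the orange on the bare table, with the fingertips about three centimetres above its top, and keep them there for two seconds; then point down in the same way at the middle of the empty dish, about three centimetres above its rim, for two seconds, and finish there, still pointing at it. Do not bring the fingertips down close over any other fruit or dish: pass over them high.

Things in the scene. Friction and masses are not known exactly. Their poses are not given: they have to be found in the camera images.
- orange_loose: The one orange that stands on the bare black table, not in a dish: orange fruit with a small green stem mark, 72 mm across and 68 mm high (mark to 70 mm), 170 g, standing on a small flat foot; origin at the centre of its underside, z up. 
- loose_top (a point): The top of the orange on the bare table, 70 mm above the table, on its vertical centre line: the first thing to point at.
- dish_empty: The one brass dish with nothing in it: round shallow brass dish, 110 mm across the rim, 72 mm across the foot, 20 mm high, inner floor 5 mm above its underside, 250 g, loose; origin at the centre of its underside, z up. It may be in any of the three dish places.
- empty_rim (a point): Centre of the empty dish's mouth, level with its rim, 20 mm above the table: the second thing to point at.
- dish_a: A brass dish that already holds an orange, to be left alone: round shallow brass dish, 110 mm across the rim, 72 mm across the foot, 20 mm high, inner floor 5 mm above its underside, 250 g, loose; origin at the centre of its underside, z up. 
- orange_a: The orange in dish_a, its top 75 mm above the table, to be left alone: orange fruit with a small green stem mark, 72 mm across and 68 mm high (mark to 70 mm), 170 g, standing on a small flat foot; origin at the centre of its underside, z up. 
- dish_b: Another brass dish that already holds an orange, to be left alone: round shallow brass dish, 110 mm across the rim, 72 mm across the foot, 20 mm high, inner floor 5 mm above its underside, 250 g, loose; origin at the centre of its underside, z up. 
- orange_b: The orange in dish_b, its top 75 mm above the table, to be left alone: orange fruit with a small green stem mark, 72 mm across and 68 mm high (mark to 70 mm), 170 g, standing on a small flat foot; origin at the centre of its underside, z up. 
- pomegranate: A dark red pomegranate on the bare table, 76 mm across, 66 mm high, to be left alone; origin at the centre of its underside, z up.
- bell: A brass hand bell standing upright towards the far side, 56 mm across, 98 mm high; origin at the centre of its underside.
- candle: An electric candle in an amber glass towards the far side, 60 mm across, 49 mm high; origin at the centre of its underside.
- shell: A cream spiral shell, 150 mm long and 76 mm thick, lying on a small brass stand towards the far side, 94 mm high overall; origin at the centre of the stand's underside, the shell runs along x.
There are look-alikes about, which are no part of the job. Leave any blue look-alike of the orange_loose alone.

How it is judged:
On the way, in this order (a step that is already met when the one before it is completed fails the run):
1. the fingertips point at the orange on the bare table from just above, for at least 1.5 s (horizontal distance between the grasp point and loose_top below 0.03 m and z of the grasp point in the frame of loose_top between 0.012 and 0.078 m), for 1.5 s.
2. then they point at the empty dish from just above, for at least 1.5 s (horizontal distance between the grasp point and empty_rim below 0.03 m and z of the grasp point in the frame of empty_rim between 0.008 and 0.078 m), for 1.5 s.
At the end, for the whole second after the job is handed in: The fingers still point at the empty dish: grasp point (about 19 mm behind the fingertips) within 30 mm sideways of its centre and 8 to 78 mm above its rim (orange: 12 to 78 mm above its top); every fruit, dish, the bell, candle and shell within 10 mm of their start (all of step 2 and distance of each of orange_loose, dish_empty, orange_a, orange_b, dish_a, dish_b, pomegranate, bell, candle, shell from where it was at the start of the episode below 0.01 m); the robot touches nothing.
It fails at once if the robot touches something (contact force between any of the fingers, the arm and anything else above 0.3 N).
It fails at once if a fruit, a dish or another thing on the table is moved, lifted or knocked by more than 10 mm (distance of any of orange_loose, dish_empty, orange_a, orange_b, dish_a, dish_b, pomegranate, bell, candle, shell from where it was at the start of the episode above 0.01 m).
It fails at once if the fingers come down close over the wrong thing: grasp point within 40 mm sideways of the centre of a full dish or the pomegranate, and lower than 130 mm above the table ((horizontal distance between the grasp point and dish_a below 0.04 m and height (world z) of the grasp point below 0.13 m) or (horizontal distance between the grasp point and dish_b below 0.04 m and height (world z) of the grasp point below 0.13 m) or (horizontal distance between the grasp point and pomegranate below 0.04 m and height (world z) of the grasp point below 0.13 m)).
It also fails if it takes over 45 s, if anything falls off the work surface, if the arm or the gripper's body presses on something with over 40 N, if the wrist force passes 120 N, or if a joint passes its speed limit or range.

ROBOT

A 6-joint arm with a two-finger parallel gripper is mounted at the origin on the work surface. World frame = base frame: x ahead of the robot, y to its left, z up, the work surface at z = 0. Lengths are in m, angles in rad, forces in N, time in s.
With the tool pointing down it reaches from about 0.425 to 0.925 m from the base axis. Payload 12.5 kg.
Tool frame: the origin (TCP) lies at the very end of the fingers, on their centre line; the grasp point (between the pads) lies 19 mm behind it; z points along the fingers, y is the line along which they close (so a half turn about z gives the same grasp; the last joint's range is limited). The gripper opens to 85 mm and grips with 20 to 120 N. Pads are 22 mm wide; open, the fingers measure 114 mm over their backs; the gripper's body (76 mm by 85 mm) begins 54 mm behind the grasp point. The pads swing forward as they close: fully open they stand 13 mm farther back than shut.
Start: joints at [-1.293, 0.491, 1.559, -0, 1.092, -0.106], TCP at [0.234, -0.58, 0.231] pointing down, gripper open.
Joint ranges: [-3.1, 3.1], [-0.84, 2.19], [0.05, 2.79], [-1.13, 4.28], [0.06, 2.93], [-2.69, 2.69]. Speed limits (rad/s): [2.22, 2.22, 2.79, 3.14, 3.14, 3.14].

INTERFACE

Orientations are given as a unit quaternion [w, x, y, z].
In Python, from cell import robot gives the robot as it stands. The module is installed in compiled form; this text tells all that it offers.
- The arm moves only by the tool drive_tool, never from a script. Its argument "plan" is a list that holds one entry, the list of rows, each a list of 5 numbers: the shift along the tool's x, y, z in m, then the turn about the tool's z in degrees, then the closure, from -1 (fully open) to 1 (shut), so that 0 is half open. In form: [[[tx, ty, tz, twist, hand], ...]]. A call has exactly 10 rows; each row shifts and turns the commanded pose from where the row before left it, along the tool's axes as they then stand; what a row does not reach is not made up. A row lasts 1/10 s, in which the tool goes at most 50 mm and 8.59 degrees, less where a joint would pass 70% of its speed; a pose out of reach is approached as far as the arm can. A call with a gripper value outside its range is refused whole. The fingers move at their own pace and stop on an object; "newtons" is the grip in N (left out, the last holds). Time passes only in rows, so rows that do not move let the fingers close, or fill a call up. It gives the time, the measured TCP pose, the force, the opening and the grip force at its end, in the units of the state.
- robot.observe(): the state, without advancing time (a new reading comes with each control period).
- robot.camera(name): name is "scene" or "top" or "wrist"; returns the picture (480x640x3 uint8, red, green, blue); there is no depth.
- robot.calibration(name): a dict with "fx", "fy", "cx", "cy" (pixels), "rvec" (rotation vector, rad) and "tvec" (3), from world to camera coordinates, as OpenCV has them; the wrist camera has in their place "mount" (4x4, takes a point from camera to tool coordinates, whose origin is the TCP and whose axes are the flange's). Camera axes: x right, y down, z forward; pixel columns grow to the right and rows downward; lengths in m; the calibration is good to about 2 mm. A picture is of the moment at which its call begins: read the wrist's pose just before it. calibration takes no time and is no camera call.
- robot.sign_off(): hands the job in; it is judged then, once.
The state is a dict: "clock": time; "joints": joint angles; "dq": joint speeds; "tau": joint torques, N m; "ee_pos": TCP position; "eef_rot": TCP orientation; "contact_force": force on the tool from outside, world axes, zero at the start; "torque": the same for the moment, N m; "width": opening from 0.0 (shut) to 1.0 (fully open); "gripper_force": force on a finger pad.
Only numpy, scipy, OpenCV 4.12 (cv2) and the standard library are available. Lean on these libraries where they do the work, as an engineer would, in place of code of your own. Each camera call takes 0.05 s, during which the arm holds its last target. There are 200 camera calls.

## Working session

There is one attempt and no reset: what is moved stays moved. The work goes in short steps, Python scripts to look and compute and a tool call to move; the robot and the scene stay as the last step left them, time stands still between calls to the robot, and variables do not carry over. Pictures are saved under pics/ and viewed, at most 10 in all, crops included, and the job is handed in when it is done.

Besides the shell and the picture viewer there is one more tool, called after "Emit:" as name([rows], argument=value, ...), one row to a line, values as JSON. drive_tool: Moves the arm, as the interface text tells. Its arguments: {"type":"object","properties":{"plan":{"type":"array"},"newtons":{"type":"number"}},"required":["plan"]}

```bash
mkdir -p pics
python3 - <<'E'
from cell import robot
import cv2
print(robot.observe())
for n in("top","scene"):
    cv2.imwrite(f"pics/{n}0.png",robot.camera(n)[:,:,::-1]); print(robot.calibration(n))
E
```

```text
{'clock': 0.0, 'joints': array([-1.29258921e+00,  4.91603611e-01,  1.55948406e+00,  1.34428978e-05,
        1.09168795e+00, -1.05627957e-01]), 'dq': array([-1.29514980e-03,  2.14021553e-04,  3.67631913e-04, -8.46652102e-04,
        2.99238856e-04, -5.03273161e-05]), 'tau': array([-2.64266782e-03, -6.18446016e+01, -2.61591876e+01, -1.65975448e-04,
        3.92765505e-03,  2.49573111e-05]), 'ee_pos': array([ 0.23399168, -0.57928949,  0.23068845]), 'eef_rot': array([-5.89796236e-04,  9.81640706e-01,  1.90738495e-01, -4.50348699e-05]), 'contact_force': array([-0.62776636,  0.15518265, -0.28849353]), 'torque': array([-0.01460518,  0.01272306, -0.02049684]), 'gripper_force': 0.0, 'width': 0.9965397983267473}
{'fx': 567.0046047848364, 'fy': 567.0046047848364, 'cx': 313.9914481042575, 'cy': 243.54936774134725, 'rvec': array([ 2.18140902, -2.20346267,  0.05093552]), 'tvec': array([0.00909088, 0.59472586, 1.18739671])}
{'fx': 557.9632343521165, 'fy': 557.9632343521165, 'cx': 320.8368408032545, 'cy': 249.94942560814812, 'rvec': array([ 0.94802429,  2.46076284, -1.05270497]), 'tvec': array([ 0.43016482, -0.20418717,  1.53683289])}
```

View pics/top0.png

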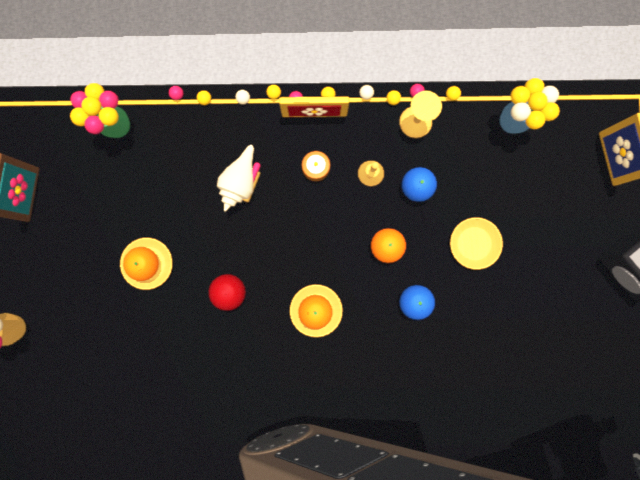

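View pics/scene0.png

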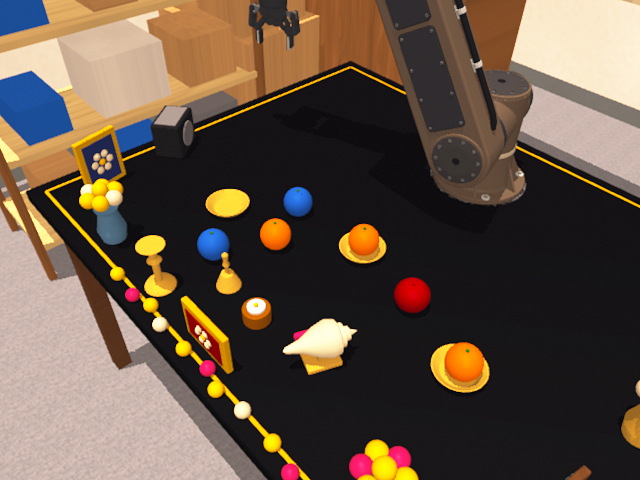

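Orange candidates in the top view are (141,264) and (315,312), both sitting in brass dishes, and (388,245), on the bare table. The last one is orange_loose. Blue look-alikes are at (419,184) and (417,302). The only empty shallow dish is at (476,243); the yellow disc at (426,106) is a tall goblet. I'll measure these and confirm them in one crop.

Run:
```python
from cell import robot
import cv2,numpy as np
def ray(c,u,v,z):
    R=cv2.Rodrigues(c["rvec"])[0]; o=-R.T@c["tvec"]
    d=R.T@np.array([(u-c["cx"])/c["fx"],(v-c["cy"])/c["fy"],1]); return o+d*(z-o[2])/d[2]
def blob(hsv,lo,hi,p):
    m=cv2.inRange(hsv,lo,hi); n,l,s,c=cv2.connectedComponentsWithStats(m)
    i=l[p[1],p[0]]; ct=cv2.findContours((l==i).astype(np.uint8),0,2)[0][0]
    return (cv2.minEnclosingCircle(ct),cv2.fitEllipse(cv2.convexHull(ct)))
P={"top":[(388,250),(476,243)],"scene":[(272,240),(228,203)]}
for n in P:
    im=cv2.imread(f"pics/{n}0.png"); h=cv2.cvtColor(im,cv2.COLOR_BGR2HSV); c=robot.calibration(n)
    for p,z,lo,hi in((P[n][0],.035,(5,120,70),(20,255,255)),(P[n][1],.02,(15,80,70),(35,255,255))):
        print(n,h[p[1],p[0]]); b,e=blob(h,lo,hi,p); print(b,e,ray(c,*e[0],z).round(4))
    if n=="top":
        for q,z in(((419,184),.035),((417,302),.035),((371,173),.05),((315,312),.04),((227,293),.033)): print(q,ray(c,*q,z).round(3))
        cv2.imwrite("pics/crop.png",cv2.resize(im[140:340,280:540],None,fx=3,fy=3))
s=robot.observe(); print(s["ee_pos"],s["eef_rot"])
```

```text
top [ 24 205 255]
((0.0, 324.5), 5.500100135803223) ((-6.0, 323.0), (14.310834884643555, 18.475208282470703), 135.0) [0.4352 0.6697 0.035 ]
top [ 30 121 255]
((476.0, 243.0), 27.203041076660156) ((476.0504455566406, 242.96905517578125), (53.09777069091797, 54.184974670410156), 115.7113265991211) [ 0.5923 -0.3389  0.02  ]
(419, 184) [ 0.717 -0.218  0.035]
(417, 302) [ 0.47  -0.209  0.035]
(371, 173) [ 0.738 -0.117  0.05 ]
(315, 312) [0.452 0.002 0.04 ]
(227, 293) [0.493 0.185 0.033]
scene [ 14 255 254]
((274.8333435058594, 233.6666717529297), 16.180496215820312) ((275.0555114746094, 233.7119598388672), (31.630264282226562, 32.231781005859375), 164.34805297851562) [ 0.5911 -0.1504  0.035 ]
scene [ 26 200 255]
((227.0, 201.5), 22.27676773071289) ((227.14967346191406, 202.40982055664062), (28.93602180480957, 44.47020721435547), 85.03540802001953) [ 0.5962 -0.3354  0.02  ]
[ 0.23397494 -0.57932031  0.23080338] [-4.92295297e-04  9.81647908e-01  1.90701704e-01 -4.07146307e-05]
```

View pics/crop.png

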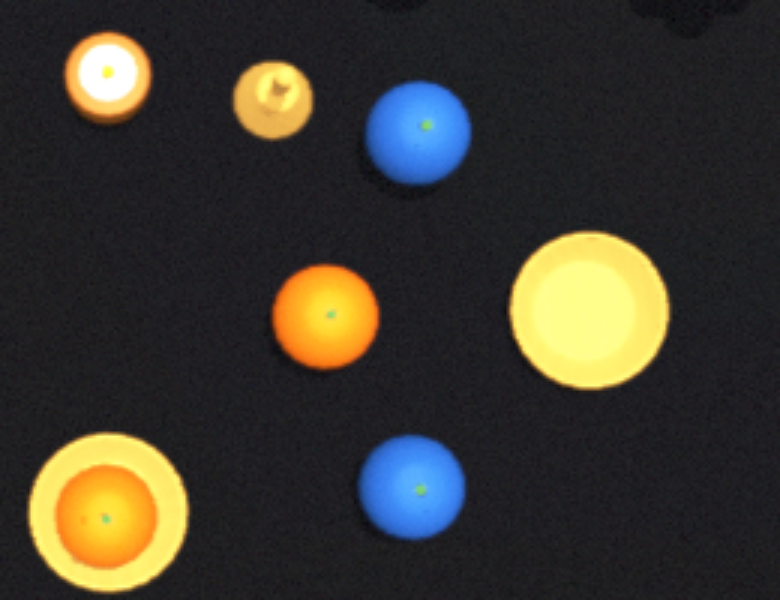

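The crop confirms it. The bare orange is at crop (326,316), with no dish under it, and the empty dish is at crop (589,310). Orange is at about (0.590, -0.150) and the dish at about (0.594, -0.337). I'll cross at z = 0.23 with the fingers shut.

Emit:
drive_tool([
  [[0.0245,-0.0132,0,0,1],[0.0245,-0.0132,0,0,1],[0.0245,-0.0132,0,0,1],[0.0245,-0.0132,0,0,1],[0.0245,-0.0132,0,0,1],[0.0245,-0.0132,0,0,1],[0.0245,-0.0132,0,0,1],[0.0245,-0.0132,0,0,1],[0.0245,-0.0132,0,0,1],[0.0245,-0.0132,0,0,1]],
])

```text
clock: 1.1
ee_pos: [0.4124, -0.3644, 0.2311]
eef_rot: [-0.0, 0.982, 0.191, -0.0]
contact_force: [-0.1, -1.2, 0.4]
width: 0.0
gripper_force: 0.0
```

Emit:
drive_tool([
  [[0.0245,-0.0132,0,0,1],[0.0245,-0.0132,0,0,1],[0.0245,-0.0132,0,0,1],[0.0245,-0.0132,0,0,1],[0.0245,-0.0132,0,0,1],[0.0245,-0.0132,0,0,1],[0.0245,-0.0132,0,0,1],[0.0245,-0.0132,0,0,1],[0.0245,-0.0132,0,0,1],[0.0245,-0.0132,0,0,1]],
])

```text
clock: 2.1
ee_pos: [0.5901, -0.1502, 0.231]
eef_rot: [-0.0, 0.982, 0.191, -0.0]
contact_force: [1.4, -1.2, -0.3]
width: 0.002
gripper_force: 0.0
```

The arm is on target. I'll check with the wrist camera before going down.

Run:
```python
from cell import robot
import cv2,numpy as np
from scipy.spatial.transform import Rotation as Ro
s=robot.observe(); im=robot.camera("wrist")[:,:,::-1].copy(); c=robot.calibration("wrist")
q=s["eef_rot"]; R=Ro.from_quat([*q[1:],q[0]]).as_matrix(); M=np.array(c["mount"])
for P in((.59,-.15,.07),(.594,-.337,.02)):
    t=R.T@(np.array(P)-s["ee_pos"]); k=M[:3,:3].T@(t-M[:3,3]); u=(c["fx"]*k[0]/k[2]+c["cx"],c["fy"]*k[1]/k[2]+c["cy"]); print(u)
    cv2.drawMarker(im,(int(u[0]),int(u[1])),(255,0,255),0,20,2)
cv2.imwrite("pics/wrist.png",im)
```

```text
(np.float64(316.29247498079394), np.float64(223.65050753378534))
(np.float64(489.26924690116505), np.float64(274.96269975100364))
```

View pics/wrist.png

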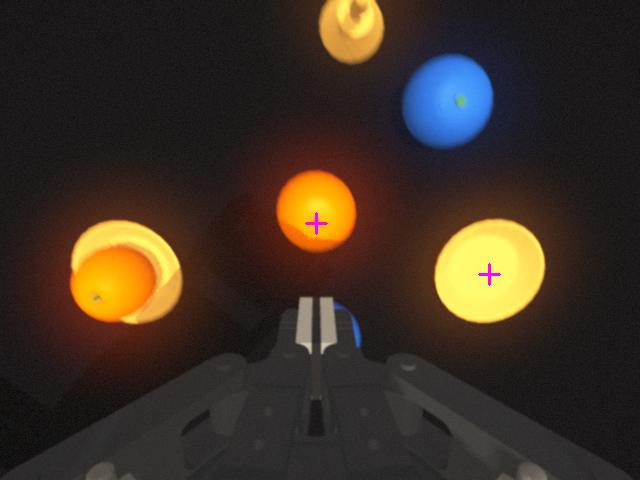

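The projected marks fall on the orange (316,224) and the dish centre (489,275), so both positions are right. Next I go down to a tip height of 0.10 and hold for 2 s.

Emit:
drive_tool([
  [[0,0,0.015,0,1],[0,0,0.015,0,1],[0,0,0.015,0,1],[0,0,0.015,0,1],[0,0,0.015,0,1],[0,0,0.015,0,1],[0,0,0.015,0,1],[0,0,0.013,0,1],[0,0,0.008,0,1],[0,0,0.005,0,1]],
])

```text
clock: 3.15
ee_pos: [0.5894, -0.1513, 0.0996]
eef_rot: [-0.0, 0.982, 0.191, -0.0]
contact_force: [-0.4, -0.0, 0.3]
width: 0.0
gripper_force: 0.0
```

Emit:
drive_tool([
  [[0,0,0,0,1],[0,0,0,0,1],[0,0,0,0,1],[0,0,0,0,1],[0,0,0,0,1],[0,0,0,0,1],[0,0,0,0,1],[0,0,0,0,1],[0,0,0,0,1],[0,0,0,0,1]],
])

```text
clock: 4.15
ee_pos: [0.5896, -0.1513, 0.1003]
eef_rot: [0.0, 0.982, 0.191, 0.0]
contact_force: [0.0, -0.3, 0.4]
width: 0.0
gripper_force: 0.0
```

Emit:
drive_tool([
  [[0,0,0,0,1],[0,0,0,0,1],[0,0,0,0,1],[0,0,0,0,1],[0,0,0,0,1],[0,0,0,0,1],[0,0,0,0,1],[0,0,0,0,1],[0,0,0,0,1],[0,0,0,0,1]],
])

```text
clock: 5.15
ee_pos: [0.5895, -0.1513, 0.1003]
eef_rot: [0.0, 0.982, 0.191, -0.0]
contact_force: [-0.7, 0.6, -0.2]
width: -0.001
gripper_force: 0.0
```

Emit:
drive_tool([
  [[0,0,0,0,1],[0,0,0,0,1],[0,0,-0.01,0,1],[0,0,-0.015,0,1],[0,0,-0.02,0,1],[0,0,-0.02,0,1],[0,0,-0.02,0,1],[0,0,-0.02,0,1],[0,0,-0.015,0,1],[0,0,-0.01,0,1]],
])

```text
clock: 6.15
ee_pos: [0.5897, -0.1513, 0.2323]
eef_rot: [0.001, 0.982, 0.191, 0.001]
contact_force: [-0.2, 0.3, 0.2]
width: 0.004
gripper_force: 0.0
```

Emit:
drive_tool([
  [[-0.0066,0.0175,0,0,1],[-0.0066,0.0175,0,0,1],[-0.0066,0.0175,0,0,1],[-0.0066,0.0175,0,0,1],[-0.0066,0.0175,0,0,1],[-0.0066,0.0175,0,0,1],[-0.0066,0.0175,0,0,1],[-0.0066,0.0175,0,0,1],[-0.0066,0.0175,0,0,1],[-0.0066,0.0175,0,0,1]],
])

```text
clock: 7.15
ee_pos: [0.5939, -0.3398, 0.2303]
eef_rot: [0.0, 0.982, 0.191, -0.0]
contact_force: [-0.3, -0.3, -0.3]
width: -0.0
gripper_force: 0.0
```

Next, down 0.18 over the dish, then hold.

Emit:
drive_tool([
  [[0,0,0.02,0,1],[0,0,0.02,0,1],[0,0,0.02,0,1],[0,0,0.02,0,1],[0,0,0.02,0,1],[0,0,0.02,0,1],[0,0,0.02,0,1],[0,0,0.02,0,1],[0,0,0.012,0,1],[0,0,0.008,0,1]],
])

```text
clock: 8.15
ee_pos: [0.5938, -0.3386, 0.0493]
eef_rot: [-0.0, 0.982, 0.191, -0.0]
contact_force: [0.7, -0.3, -0.3]
width: -0.002
gripper_force: 0.0
```

Emit:
drive_tool([
  [[0,0,0,0,1],[0,0,0,0,1],[0,0,0,0,1],[0,0,0,0,1],[0,0,0,0,1],[0,0,0,0,1],[0,0,0,0,1],[0,0,0,0,1],[0,0,0,0,1],[0,0,0,0,1]],
])

```text
clock: 9.15
ee_pos: [0.5939, -0.3383, 0.0503]
eef_rot: [0.0, 0.982, 0.191, 0.0]
contact_force: [0.6, -0.3, 0.3]
width: -0.004
gripper_force: 0.0
```

Emit:
drive_tool([
  [[0,0,0,0,1],[0,0,0,0,1],[0,0,0,0,1],[0,0,0,0,1],[0,0,0,0,1],[0,0,0,0,1],[0,0,0,0,1],[0,0,0,0,1],[0,0,0,0,1],[0,0,0,0,1]],
])

```text
clock: 10.15
ee_pos: [0.5939, -0.3383, 0.0503]
eef_rot: [0.0, 0.982, 0.191, -0.0]
contact_force: [0.1, 0.9, -0.4]
width: -0.004
gripper_force: 0.0
```

Run:
```python
from cell import robot
import cv2
cv2.imwrite("pics/end.png",robot.camera("scene")[:,:,::-1]); print(robot.observe()["ee_pos"])
```

```text
[ 0.59389153 -0.33828675  0.0503252 ]
```

View pics/end.png

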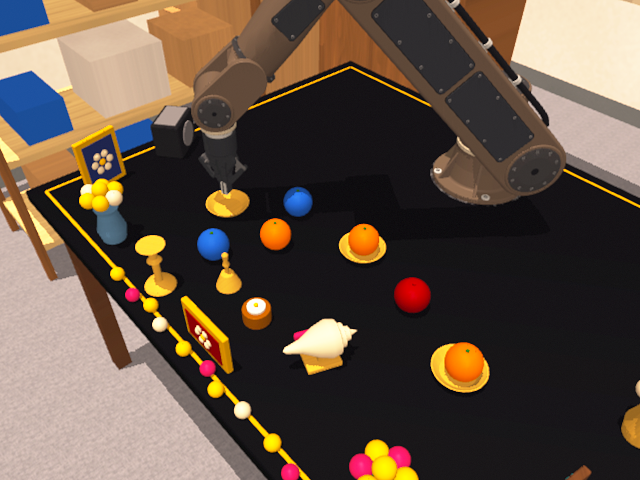

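The fingertips are over the middle of the empty dish at (227,192), and nothing else has moved. Handing in.

```bash
python3 -c "
from cell import robot
print(robot.sign_off())"
```

```text
the job is handed in; nothing more can be done
None
```

The arm pointed at the loose orange and then at the empty dish, about 3 cm above each for over 2 s, and finished over the dish; no contact or movement showed, and the job is handed in, though sign-off returned no verdict.

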